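# Lock the slicer carriage and hold a contact sampler on its marked spot

### The arm

A 6-joint arm with a two-finger parallel gripper is mounted at the origin on the work surface. World frame = base frame: x ahead of the robot, y to its left, z up, the work surface at z = 0. Lengths are in m, angles in rad, forces in N, time in s.
With the tool pointing down it reaches from about 0.15 to 0.775 m from the base axis. Payload 6.1 kg.
Tool frame: the origin (TCP) lies midway between the tips of the shut fingers; the grasp point (between the pads) lies 19 mm behind it; z points along the fingers, y is the line along which they close (so a half turn about z gives the same grasp; the last joint's range is limited). The gripper opens to 85 mm and grips with 20 to 120 N. Pads are 22 mm wide; open, the fingers measure 114 mm over their backs; the gripper's body (76 mm by 85 mm) begins 54 mm behind the grasp point. The pads swing forward as they close: fully open they stand 13 mm farther back than shut.
Start: joints at [-1.25, 0.126, -0.04, 1.405, 0, 1.571], TCP at [0.166, -0.498, 0.231] pointing down, gripper open.
Joint ranges: [-2.72, 2.72], [-0.95, 1.95], [-1.27, 1.35], [-1.78, 2.02], [-1.46, 1.47], [-3.14, 3.14]. Speed limits (rad/s): [2.39, 2.39, 3.01, 3.14, 3.14, 3.14].

### API

Orientations are given as a unit quaternion [x, y, z, w].
In Python, from plant import robot gives the robot as it stands.
- The arm moves only by the tool jog_arm, never from a script. Its argument "series" is a list of rows, each a list of 4 numbers: the shift along the tool's x, y, z in m, then the turn about the tool's z in rad. In form: [[dx, dy, dz, turn], ...]. A call has 1 to 10 rows; each row is the pose to reach, as a shift and turn from the pose commanded when the call began, along the tool's axes at that moment; what a row does not reach only later rows make up. A row lasts 1/12 s, in which the tool goes at most 41.7 mm and 7.16 degrees, less where a joint would pass 70% of its speed; a pose out of reach is approached as far as the arm can. A call with a gripper value outside its range is refused whole. "fingers" is the finger opening in m, from 0 to 0.0854, set as the call begins (left out, the last holds). The fingers move at their own pace and stop on an object; the grip force is fixed at half the most. Time passes only in rows, so rows that repeat a pose let the fingers close. It gives the time, the measured TCP pose, the force, the opening and the grip force at its end, in the units of the state.
- robot.read_state(): the state, without advancing time (a new reading comes with each control period).
- robot.read_camera(name): name is "scene" or "side" or "wrist"; returns a dict with "image" (420x560x3 uint8, red, green, blue), "intrinsics" (3x3 intrinsics, pixels), "world_from_camera" (4x4, takes a point from camera to world coordinates). Camera axes: x right, y down, z forward; pixel columns grow to the right and rows downward; lengths in m; the calibration is good to about 2 mm. A picture is of the moment at which its call begins. There is no depth.
- robot.finish_job(): hands the job in; it is judged then, once.
Trained networks look in the newest picture that a camera, given by its name, has taken for a name from the list of things; names that differ only in an ending like _2 or _b are one class to them, and where a whole thing is asked for, a point or a joint stands for the part that bears it (a point fixed in the world has none). Each returns a list of dicts, best first, with "conf" (0 to 1); they miss things now and then, are a little off and sometimes report something else, mostly with a low value. They report only what shows in the picture. A call takes as long as a camera call. They do not tell look-alikes from the thing itself.
- robot.cut_out(camera, target): "mask" (420x560 bool, what is visible of it) and "at" ([column, row] in pixels, amid what is visible of it).
- robot.spot_point(camera, target): "at" ([column, row] in pixels: a listed point, or the origin of a listed thing).
The state is a dict: "t": time; "joints": joint angles; "joint_vel": joint speeds; "joint_efforts": joint torques, N m; "position": TCP position; "eef_rot": TCP orientation; "wrist_force": force on the tool from outside, world axes, zero at the start; "ft_torque": the same for the moment, N m; "finger_gap": opening from 0.0 (shut) to 1.0 (fully open); "finger_force": force on a finger pad.
Only numpy, scipy, OpenCV 4.12 (cv2) and the standard library are available. Lean on these libraries where they do the work, as an engineer would, in place of code of your own. Each camera call takes 0.05 s, during which the arm holds its last target. There are 200 camera calls.

### The job

Push the slicer's sliding carriage fully back to its stop, away from the robot, then lock it by turning the red wing knob clockwise as far as it goes. Then take the hygiene sample: lift the blue-handled contact sampler out of its stand and, without letting it touch anything else on the way, press its test disc flat on the sloping carriage plate, centred in the blue ring, with a light push of about 5 N that brings the sprung foot about half in. Finish while still holding it pressed there, with the other things on the table left where they are.

Things in the scene. Friction and masses are not known exactly. Their poses are not given: they have to be found in the camera images.
- slicer: White food slicer fixed on the table, 450 x 350 mm, 290 mm high. Origin: centre of its underside; x = away from the operator (carriage goes home), y left, z up. Carriage on its right; its plate slopes down to the left, normal leaning 0.35 rad from vertical towards +y. Blade and gauge plate rise square to it, up to 225 mm, 110 mm left of the ring's centre.
- carriage (a joint): How far the aluminium carriage is pulled out towards the operator (m): 0 = fully back at its stop, 0.08 = fully out. Moves along the slicer's x with about 3 N friction, stays where left. Plate 210 mm (x) by 180 mm; a 25 mm high fence on its front edge, 105 mm in front of the ring's centre.
- carriage_handle (a point): Centre of the bulb of the black handle at the carriage's front right corner: 30 mm in diameter, 75 mm tall, this point 48 mm above its foot. Moves with the carriage; x = the slicer's x, z = the plate's normal (it leans with the plate). Free space in front to push from; pushed along +x it slides the carriage home.
- lock_grip (a point): Centre of the lock knob's red wing bar, on a clamp block in front of the carriage (moves with it). Bar 50 mm long, 11 mm thick, 26 mm high (13 mm above and below this point), along this point's x; z is up, the turning axis. Below: black hub 26 mm wide, then the block's top 22 mm under this point.
- lock_knob (a joint): Angle of the lock knob (rad): it grows as the knob turns clockwise seen from above, 0 = fully open (bar along the slicer's x axis), 1.3 = locked, at its stop. It stays where it is left (friction about 0.06 N m).
- sample_spot (a point): Centre of the blue adhesive ring (inner diameter 72 mm, outer 86 mm, flat) on the top of the carriage plate. z is the plate's upward normal, x the slicer's x axis. Moves with the carriage.
- sampler_grip (a point): Centre of the sampler's blue grip: a block 44 (x) by 30 (y) by 64 mm (z), to be gripped across either pair of sides. The sampler is 124 mm tall, about 0.2 kg, loose, upright in its stand; z is its axis, up from disc to grip. Disc face 92 mm below this point when the foot is out; blue collar, 56 mm wide, 31 to 37 mm below.
- sampler_face (a point): Centre of the underside of the sampler's test disc, 56 mm in diameter (holder 60 mm), on the sprung foot at the sampler's lower end. Moves with the foot. Same axes as sampler_grip.
- sampler_foot (a joint): How far the sprung foot is pushed in (m): 0 = out, 0.014 = fully in. The spring gives at 3 N, takes 5.1 N at half (0.007), 7.2 N at the end. The stem shows below the sleeve, white above an orange band; at half travel the white has just vanished.
- sampler_stand: White round stand fixed on the table, 100 mm in diameter and 10 mm high, with a cup of 66 mm inner and 74 mm outer diameter rising to 24 mm, in which the sampler's foot stands (cup floor 14 mm above the table). Origin: centre of its underside.
- red_bottle: Bottle with red cap, 60 mm in diameter, 150 mm tall, loose. Bystander. Origin: centre of its underside.
- yellow_bottle: Bottle with yellow cap, 52 mm in diameter, 120 mm tall, loose. Bystander. Origin: centre of its underside.
- disc_carton: Cardboard carton of spare discs, 100 x 70 x 60 mm, loose. Bystander. Origin: centre of its underside.
- loaf_tin: Dark loaf tin, 220 x 110 x 70 mm, loose. Bystander. Origin: centre of its underside.
- slice_pusher: Black slice pusher of the slicer lying on its 100 x 90 mm plate, ball knob to 67 mm, loose. Bystander. Origin: centre of its underside.
- spatula: Spatula with wooden handle lying flat, 260 mm long, loose. Bystander. Origin: centre of its underside.
- table: White work table, top at z = 0, 1.3 m (x) by 1.8 m (y).
Not all that is in view belongs to the job. What is shaped like the part that bears sampler_grip but green is not meant.

How it is judged:
By the outcome, as a careful person would: the job done as asked, in the order asked, and still so for the second after the job is handed in, while the arm keeps its last pose, push and grip.
It also fails if it takes over 67 s, if anything falls off the work surface, if the arm or the gripper's body presses on something with over 40 N, if the wrist force passes 120 N, or if a joint passes its speed limit or range.

## Working session

There is one attempt and no reset: what is moved stays moved. The work goes in short steps, Python scripts to look and compute and a tool call to move; the robot and the scene stay as the last step left them, time stands still between calls to the robot, and variables do not carry over. Pictures are saved under pics/ and viewed, at most 10 in all, crops included, and the job is handed in when it is done.

Besides the shell and the picture viewer there is one more tool, called after "Request:" as name([rows], argument=value, ...), one row to a line, values as JSON. jog_arm: Moves the arm, as the interface text tells. Its arguments: {"type":"object","properties":{"series":{"type":"array","items":{"type":"array","items":{"type":"number"}}},"fingers":{"type":"number"}},"required":["series"]}

```bash
mkdir -p pics; ls
cat > h.py <<'E'
import numpy as np, cv2
from plant import robot
from scipy.spatial.transform import Rotation as R
def ray(c,px):
    K=np.array(c["intrinsics"]);T=np.array(c["world_from_camera"])
    d=T[:3,:3]@np.linalg.solve(K,[px[0],px[1],1]);return T[:3,3],d/np.linalg.norm(d)
def tri(rays):
    A=np.zeros((3,3));b=np.zeros(3)
    for o,d in rays:
        P=np.eye(3)-np.outer(d,d);A+=P;b+=P@o
    x=np.linalg.solve(A,b);return x,[round(float(np.linalg.norm((np.eye(3)-np.outer(d,d))@(x-o))),4) for o,d in rays]
def atz(r,z): o,d=r;return o+d*(z-o[2])/d[2]
def proj(c,p):
    K=np.array(c["intrinsics"]);T=np.array(c["world_from_camera"])
    q=K@(T[:3,:3].T@(np.asarray(p)-T[:3,3]));return q[:2]/q[2]
def save(c,n): cv2.imwrite(f"pics/{n}.png",c["image"][:,:,::-1])
E
python3 - <<'E'
from h import *
C={}
for n in("scene","side"):
    C[n]=robot.read_camera(n)
ims=np.hstack([C["scene"]["image"],C["side"]["image"]])
save(C["scene"],"s0");save(C["side"],"d0")
names=["slicer","carriage_handle","lock_grip","sample_spot","sampler_grip","sampler_face","sampler_stand","red_bottle","yellow_bottle","disc_carton","loaf_tin","slice_pusher","spatula"]
for n in C: print(n,np.array(C[n]["world_from_camera"]).round(2).tolist())
for t in names:
    D={}
    for n in C:
        D[n]=robot.spot_point(n,t)
        print(t,n,[(round(d["conf"],2),np.round(d["at"]).tolist()) for d in D[n][:3]])
    if D["scene"] and D["side"]:
        x,e=tri([ray(C[n],D[n][0]["at"]) for n in C]);print("   ",x.round(3),e)
s=robot.read_state();print(s)
E
```

```text
pics
scene [[-0.13, 0.6, -0.79, 1.68], [0.99, 0.09, -0.09, 0.08], [0.02, -0.79, -0.61, 1.06], [0.0, 0.0, 0.0, 1.0]]
side [[-0.82, -0.34, 0.46, -0.16], [-0.57, 0.49, -0.66, 0.88], [-0.0, -0.8, -0.6, 0.98], [0.0, 0.0, 0.0, 1.0]]
slicer scene [(0.89, [302.0, 268.0])]
slicer side [(0.63, [247.0, 236.0])]
    [0.621 0.035 0.001] [0.0116, 0.0116]
carriage_handle scene [(0.97, [265.0, 194.0])]
carriage_handle side [(0.67, [286.0, 186.0])]
    [ 0.527 -0.088  0.193] [0.0038, 0.0038]
lock_grip scene [(0.46, [293.0, 200.0])]
lock_grip side [(0.58, [362.0, 219.0]), (0.46, [284.0, 186.0]), (0.4, [287.0, 220.0])]
    [ 0.291 -0.077  0.083] [0.0949, 0.0949]
sample_spot scene [(0.65, [284.0, 239.0]), (0.31, [209.0, 197.0])]
sample_spot side [(0.69, [246.0, 201.0])]
    [ 0.648 -0.013  0.125] [0.0006, 0.0006]
sampler_grip scene [(0.81, [206.0, 220.0]), (0.72, [174.0, 173.0]), (0.61, [171.0, 200.0])]
sampler_grip side [(0.81, [333.0, 174.0]), (0.66, [372.0, 184.0]), (0.63, [306.0, 186.0])]
    [ 0.498 -0.314  0.094] [0.0571, 0.0571]
sampler_face scene [(0.69, [175.0, 221.0]), (0.55, [208.0, 242.0]), 
[... 1194 characters left out ...]
': 1.4, 'joints': array([-1.25001976e+00,  1.25800130e-01, -3.95722580e-02,  1.40537678e+00,
        3.58212728e-05,  1.57079212e+00]), 'joint_vel': array([ 0.00061381, -0.00066571, -0.00015986, -0.00155772,  0.00056982,
        0.00047837]), 'joint_efforts': array([ 8.01433107e-04, -4.35705400e+01,  3.53087962e+01,  1.46554248e-03,
        3.26675774e-05, -2.52756983e-06]), 'position': array([ 0.1655465 , -0.49822304,  0.23130718]), 'eef_rot': array([9.87165012e-01, 1.59703595e-01, 2.14460649e-05, 2.04144911e-05]), 'wrist_force': array([ 0.30692551,  0.08162132, -0.00642281]), 'ft_torque': array([ 0.00905007, -0.00048156,  0.02640005]), 'finger_force': 0.0, 'finger_gap': 0.9985170037365723}
```

Run:
```python
import cv2,numpy as np
a=cv2.imread("pics/s0.png")[130:310,90:350];b=cv2.imread("pics/d0.png")[110:270,180:400]
a=cv2.resize(a,(433,300),interpolation=cv2.INTER_CUBIC)
a=cv2.imread("pics/s0.png")[140:300,100:340];b=cv2.imread("pics/d0.png")[120:280,180:420]
cv2.imwrite("pics/c0.png",np.vstack([cv2.resize(x,(450,300),interpolation=cv2.INTER_CUBIC) for x in(a,b)]))
```

```text
(no output)
```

View pics/s0.png

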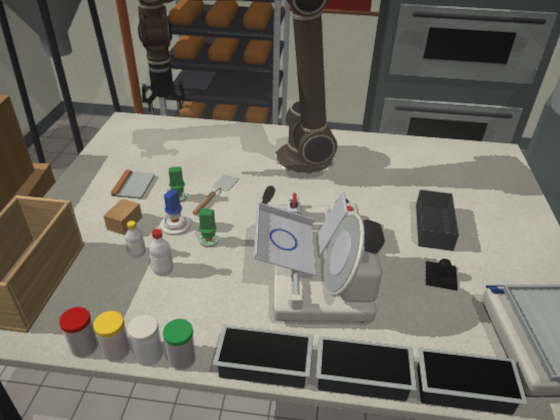

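View pics/c0.png

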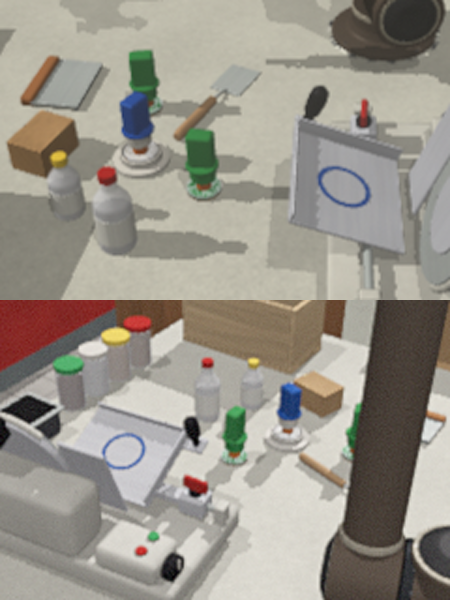

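Run:
```python
from h import *
C={n:robot.read_camera(n) for n in("scene","side","wrist")}
save(C["wrist"],"w0")
T=np.array(C["wrist"]["world_from_camera"]);print(T.round(3).tolist())
s=robot.read_state();M=R.from_quat(s["eef_rot"]).as_matrix();print(M.round(3).tolist());print("cam in tool",(M.T@(T[:3,3]-s["position"])).round(3),(M.T@T[:3,:3]).round(2).tolist())
for t,a,b in[("lock",(293.5,199.5),(285.5,219.5)),("sampler",(171,200),(333,174)),("green2",(206,220),(306,186)),("green1",(174,173),(372,184))]:
    print(t,*tri([ray(C["scene"],a),ray(C["side"],b)]))
```

```text
[[0.316, -0.897, -0.311, 0.245], [-0.949, -0.298, -0.103, -0.471], [-0.0, 0.327, -0.945, 0.373], [0.0, 0.0, 0.0, 1.0]]
[[0.949, 0.315, 0.0], [0.315, -0.949, -0.0], [0.0, 0.0, -1.0]]
cam in tool [ 0.084 -0.001 -0.142] [[0.0, -0.94, -0.33], [1.0, 0.0, -0.0], [0.0, -0.33, 0.94]]
lock [ 0.46447287 -0.00320351  0.13102775] [0.0003, 0.0003]
sampler [ 0.49673174 -0.39025433  0.10467298] [0.0031, 0.0031]
green2 [ 0.55170447 -0.26701834  0.08768804] [0.0021, 0.0021]
green1 [ 0.3389406  -0.42768009  0.09674172] [0.0047, 0.0047]
```

Request:
jog_arm([
  [0,0,-0.04,0],
  [0.36,-0.35,-0.12,0.32],
  [0.36,-0.35,-0.12,0.32],
  [0.36,-0.35,-0.12,0.32],
  [0.36,-0.35,-0.12,0.32],
  [0.36,-0.35,-0.12,0.32],
  [0.36,-0.35,-0.12,0.32],
  [0.36,-0.35,-0.12,0.32],
  [0.36,-0.35,-0.12,0.32],
  [0.36,-0.35,-0.12,0.32],
], fingers=0)

```text
t: 2.38
position: [0.3355, -0.1693, 0.3307]
eef_rot: [1.0, 0.0, 0.001, 0.0]
wrist_force: [1.0, -0.2, 0.7]
finger_gap: -0.001
finger_force: 0.0
```

Request:
jog_arm([
  [0.06,-0.1,-0.02,0],
  [0.06,-0.1,-0.02,0],
  [0.06,-0.1,-0.02,0],
  [0.06,-0.1,-0.02,0],
  [0.06,-0.1,-0.02,0],
])

```text
t: 2.8
position: [0.3959, -0.0696, 0.3501]
eef_rot: [1.0, 0.003, -0.0, 0.0]
wrist_force: [0.2, -0.3, -0.5]
finger_gap: -0.0
finger_force: 0.0
```

Run:
```python
from h import *
s=robot.read_state();print(s["position"].round(4),s["t"])
C={n:robot.read_camera(n) for n in("wrist","scene","side")}
save(C["wrist"],"w1")
for t in["slicer","carriage_handle","lock_grip","sample_spot"]:
    D={n:robot.spot_point(n,t) for n in C}
    print(t,{n:[(round(d["conf"],2),np.round(d["at"],1).tolist()) for d in D[n][:2]] for n in D})
    if all(D.values()): print("  ",*tri([ray(C[n],D[n][0]["at"]) for n in D]),"wr",*[atz(ray(C["wrist"],D["wrist"][0]["at"]),z).round(3) for z in(0.125,.19)])
```

```text
[ 0.3959 -0.0696  0.3501] 2.8
slicer {'wrist': [], 'scene': [(0.56, [301.6, 268.4])], 'side': [(0.94, [244.5, 233.4])]}
carriage_handle {'wrist': [(0.79, [285.3, 34.0])], 'scene': [(0.7, [266.7, 192.2])], 'side': []}
lock_grip {'wrist': [(0.76, [222.4, 106.5])], 'scene': [(0.63, [291.4, 197.6])], 'side': [(0.63, [285.1, 185.0]), (0.4, [286.6, 221.3])]}
   [ 0.49476812 -0.02301111  0.20725333] [0.0232, 0.0409, 0.0366] wr [ 0.47  -0.002  0.125] [ 0.472 -0.014  0.19 ]
sample_spot {'wrist': [(0.36, [504.7, 89.0])], 'scene': [(0.6, [282.1, 241.1])], 'side': [(0.64, [247.2, 201.9]), (0.51, [282.0, 219.3])]}
   [ 0.58464886 -0.08455893  0.16130325] [0.1941, 0.0999, 0.0963] wr [ 0.49  -0.308  0.125] [ 0.488 -0.266  0.19 ]
```

View pics/w1.png

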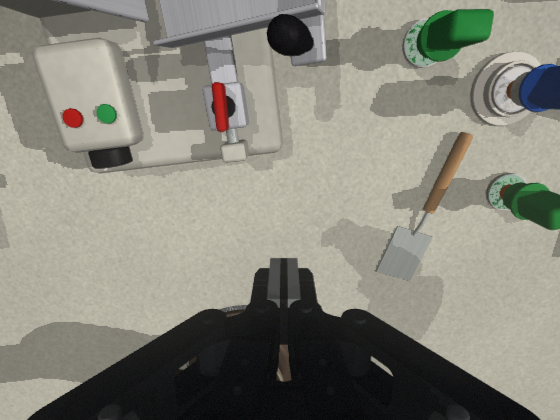

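Run:
```python
from h import *
C={n:robot.read_camera(n) for n in("wrist","scene","side")}
w=C["wrist"]
for z in(0,.04):
    a=atz(ray(w,(100,170)),z);b=atz(ray(w,(278,152)),z);d=b-a;print("front",a.round(3),b.round(3),np.arctan2(d[0],-d[1]))
print("handle",*tri([ray(w,(285.3,34)),ray(C["scene"],(266,193))]),*tri([ray(w,(285.3,34)),ray(C["side"],(286,186))]))
print("lock",*tri([ray(w,(221.5,107)),ray(C["scene"],(293.5,199.5)),ray(C["side"],(285.5,220))]))
im=w["image"].astype(int);m=(im[...,0]>120)&(im[...,1]<60)&(im[...,2]<60)
n,l,st,ce=cv2.connectedComponentsWithStats(m.astype(np.uint8))
for i in range(1,n):
    if st[i,4]>200:
        ys,xs=np.where(l==i);r=cv2.minAreaRect(np.c_[xs,ys].astype(np.float32));bp=cv2.boxPoints(r)
        P=np.array([atz(ray(w,p),.14) for p in bp]);e=[P[1]-P[0],P[2]-P[1]];e=max(e,key=np.linalg.norm)
        print(ce[i],r,"len",np.linalg.norm(e),"ang",np.arctan2(e[1],e[0]),P.mean(0))
sp=tri([ray(C["scene"],(283,240)),ray(C["side"],(246.5,201.5))]);print("spot",sp)
```

```text
front [0.372 0.218 0.   ] [ 0.4   -0.063  0.   ] 0.10136634061625259
front [0.38  0.194 0.04 ] [ 0.407 -0.063  0.04 ] 0.10136634061625242
handle [ 0.52948211 -0.07685613  0.1954429 ] [0.0045, 0.0045] [ 0.52087129 -0.075634    0.20728793] [0.0068, 0.0068]
lock [ 0.4664774  -0.00338858  0.13012426] [0.0031, 0.0018, 0.0024]
[217.68154158 105.37322515] ((218.37803649902344, 105.9024429321289), (48.7003059387207, 11.816173553466797), 83.6598129272461) len 0.04860806878375011 ang -3.0849213947737444 [ 0.47032535 -0.00232437  0.14      ]
[ 70.4858156  117.86524823] ((70.25, 117.74999237060547), (19.722335815429688, 16.806859970092773), 30.963754653930664) len 0.019287603797606148 ang -0.7064903211834177 [0.45865652 0.15654184 0.14      ]
spot (array([ 0.64660878, -0.01580147,  0.12237313]), [0.0015, 0.0015])
```

Request:
jog_arm([
  [0.07,0.014,0.09,-0.095],
  [0.07,0.014,0.09,-0.095],
  [0.07,0.014,0.09,-0.095],
  [0.08,0.014,0.165,-0.095],
  [0.08,0.014,0.165,-0.095],
  [0.08,0.014,0.165,-0.095],
  [0.08,0.014,0.165,-0.095],
])

```text
t: 4.28
position: [0.4739, -0.0848, 0.184]
eef_rot: [0.999, 0.048, -0.002, -0.0]
wrist_force: [-0.7, -0.3, 0.7]
finger_gap: 0.002
finger_force: 0.0
```

Run:
```python
from h import *
C={n:robot.read_camera(n) for n in("wrist","scene","side")}
for t in["carriage_handle"]:
    D={n:robot.spot_point(n,t) for n in C}
    print(t,{n:[(round(d["conf"],2),np.round(d["at"],1).tolist()) for d in D[n][:2]] for n in D})
    D={n:D[n] for n in D if D[n]}
    print("  ",*tri([ray(C[n],D[n][0]["at"]) for n in D]))
print(robot.read_state()["position"])
save(C["wrist"],"w2")
```

```text
carriage_handle {'wrist': [(0.69, [265.7, 167.5])], 'scene': [(0.72, [270.1, 193.3])], 'side': [(0.63, [283.9, 184.9])]}
   [ 0.52910077 -0.07373541  0.20158929] [0.0024, 0.0071, 0.0092]
[ 0.47617899 -0.08530897  0.18731317]
```

View pics/w2.png

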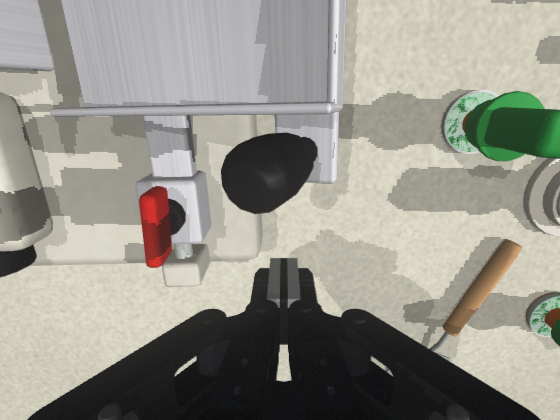

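Request:
jog_arm([
  [0.0,-0.008,0,0],
  [0.015,-0.008,0,0],
  [0.025,-0.008,0,0],
  [0.03,-0.008,0,0],
  [0.035,-0.008,0,0],
  [0.04,-0.008,0,0],
  [0.045,-0.008,0,0],
])

```text
t: 5.17
position: [0.519, -0.0725, 0.185]
eef_rot: [0.999, 0.048, -0.001, -0.0]
wrist_force: [-2.8, 2.5, 2.0]
finger_gap: 0.004
finger_force: 1.8
```

Request:
jog_arm([
  [0.005,0,0,0],
  [0.01,0,0,0],
  [0.015,0,0,0],
  [0.02,0,0,0],
])

```text
t: 5.5
position: [0.5393, -0.0707, 0.1847]
eef_rot: [0.999, 0.048, -0.0, -0.0]
wrist_force: [-4.0, 1.6, -0.0]
finger_gap: -0.004
finger_force: 1.8
```

Run:
```python
from h import *
c=robot.read_camera("wrist");save(c,"w3");print(robot.read_state()["position"],robot.read_state()["wrist_force"])
```

```text
[ 0.54049282 -0.0708609   0.1846509 ] [-0.12579868  0.43061191 -0.08111564]
```

View pics/w3.png

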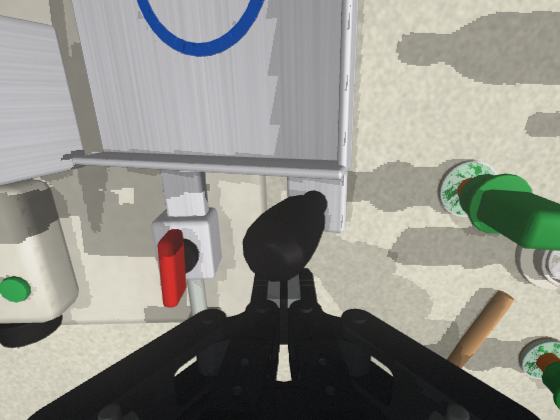

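Request:
jog_arm([
  [0.005,0,0,0],
  [0.01,0,0,0],
  [0.015,0,0,0],
  [0.02,0,0,0],
])

```text
t: 5.88
position: [0.5473, -0.0701, 0.1847]
eef_rot: [0.999, 0.047, -0.011, 0.001]
wrist_force: [-63.5, -4.3, 31.5]
finger_gap: -0.001
finger_force: 32.3
```

Request:
jog_arm([
  [0.0,0,0,0],
  [-0.02,0,0,0],
  [-0.06,0,0,0],
  [-0.06,0,-0.08,0],
  [-0.06,0,-0.08,0],
  [-0.06,0,-0.08,0],
], fingers=0.04)

```text
t: 6.38
position: [0.4999, -0.0753, 0.2703]
eef_rot: [0.999, 0.048, 0.004, 0.001]
wrist_force: [0.4, -0.1, 2.6]
finger_gap: 0.469
finger_force: 0.0
```

Run:
```python
from h import *
s=robot.read_state();print(s["position"].round(4),s["eef_rot"].round(3),s["wrist_force"].round(1))
C={n:robot.read_camera(n) for n in("wrist","scene","side")}
for t in["lock_grip","sample_spot","carriage_handle"]:
    D={n:robot.spot_point(n,t) for n in C}
    print(t,{n:[(round(d["conf"],2),np.round(d["at"],1).tolist()) for d in D[n][:2]] for n in D})
    D={n:D[n] for n in D if D[n]}
    if len(D)>1:print("  ",*tri([ray(C[n],D[n][0]["at"]) for n in D]))
w=C["wrist"];save(w,"w4")
im=w["image"].astype(int);m=(im[...,0]>110)&(im[...,1]<60)&(im[...,2]<60)
n,l,st,ce=cv2.connectedComponentsWithStats(m.astype(np.uint8))
for i in range(1,n):
    if st[i,4]>200:
        ys,xs=np.where(l==i);r=cv2.minAreaRect(np.c_[xs,ys].astype(np.float32));bp=cv2.boxPoints(r)
        P=np.array([atz(ray(w,p),.137) for p in bp]);e=[P[1]-P[0],P[2]-P[1]];e=max(e,key=np.linalg.norm)
        print(ce[i],r,"len",np.linalg.norm(e),"ang",np.arctan2(e[1],e[0]),P.mean(0))
```

```text
[ 0.4999 -0.0753  0.2703] [0.999 0.048 0.004 0.001] [ 0.4 -0.1  2.6]
lock_grip {'wrist': [(0.59, [550.1, 27.1]), (0.56, [195.8, 175.4])], 'scene': [(0.64, [163.2, 272.0]), (0.48, [292.4, 203.7])], 'side': [(0.63, [275.8, 213.8])]}
   [ 0.69554259 -0.34899845 -0.06504015] [0.0517, 0.0467, 0.0947]
sample_spot {'wrist': [], 'scene': [(0.92, [283.9, 251.7])], 'side': [(0.64, [330.4, 192.7])]}
   [ 0.48019341 -0.11650568  0.06220618] [0.1433, 0.1433]
carriage_handle {'wrist': [(0.7, [280.4, 114.7])], 'scene': [(0.97, [264.0, 202.6]), (0.32, [170.6, 199.0])], 'side': [(0.8, [274.4, 179.3])]}
   [ 0.57416738 -0.07732999  0.20382129] [0.0112, 0.0087, 0.0115]
[195.94438265 173.56618465] ((196.06759643554688, 173.6221923828125), (56.86732482910156, 17.235044479370117), 87.61405944824219) len 0.05110940927016666 ang -3.0847623464045646 [0.513264  0.0035253 0.137    ]
[ 30.42372881 208.7740113 ] ((30.5, 209.0), (18.0, 23.0), 90.0) len 0.020816253998338433 ang -1.4760615929835739 [0.46648884 0.15408407 0.137     ]
```

View pics/w4.png

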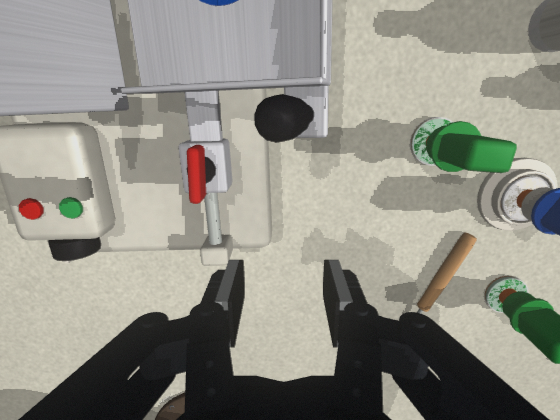

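Run:
```python
from h import *
C={n:robot.read_camera(n) for n in("wrist","scene","side")}
x,e=tri([ray(C["wrist"],(196,175)),ray(C["scene"],(292.4,203.7)),ray(C["side"],(275.8,213.8))]);print(x,e, atz(ray(C["wrist"],(196,174.5)),.13))
s=robot.read_state();M=R.from_quat(s["eef_rot"]).as_matrix();print(s["joints"].round(2),(M.T@(x-s["position"])).round(4))
```

```text
[ 0.50724804 -0.00082103  0.14189565] [0.007, 0.0046, 0.0046] [0.5111761  0.00482105 0.13      ]
[-0.15  0.09 -0.01  1.47 -0.    2.9 ] [ 0.015  -0.0728  0.123 ]
```

Request:
jog_arm([
  [0,0,0,-0.12],
  [0,0,0,-0.24],
  [0,0,0,-0.36],
  [0,0,0,-0.48],
  [0,0,0,-0.6],
  [0,0,0,-0.72],
  [0,0,0,-0.84],
  [0,0,0,-0.96],
  [0,0,0,-1.08],
  [0,0,0,-1.2],
])

```text
t: 7.97
position: [0.4993, -0.0747, 0.265]
eef_rot: [0.796, 0.606, 0.0, 0.0]
wrist_force: [0.1, -0.2, -0.2]
finger_gap: 0.467
finger_force: 0.0
```

Request:
jog_arm([
  [0,0,0,-0.12],
  [0,0,0,-0.24],
  [0,0,0,-0.36],
  [0,0,0,-0.48],
  [0,0,0,-0.6],
  [0,0,0,-0.72],
  [0,0,0,-0.84],
  [0,0,0,-0.96],
  [0,0,0,-1.08],
  [0,0,0,-1.2],
])

```text
t: 8.8
position: [0.4993, -0.0747, 0.265]
eef_rot: [0.314, 0.949, -0.0, 0.0]
wrist_force: [0.1, -0.0, -0.6]
finger_gap: 0.467
finger_force: 0.0
```

Request:
jog_arm([
  [0,0,0,-0.12],
  [0,0,0,-0.24],
  [0,0,0,-0.36],
  [0,0,0,-0.48],
  [0,0,0,-0.6],
  [0,0,0,-0.72],
  [0,0,0,-0.74],
  [0,0,0,-0.74],
])

```text
t: 9.47
position: [0.4993, -0.0748, 0.265]
eef_rot: [-0.046, 0.999, 0.0, 0.0]
wrist_force: [0.2, 0.0, -0.3]
finger_gap: 0.468
finger_force: 0.0
```

Run:
```python
from h import *
w=robot.read_camera("wrist");save(w,"w5")
s=robot.read_state();M=R.from_quat(s["eef_rot"]).as_matrix();print(s["t"],s["joints"].round(2),s["position"].round(4),M.round(3).tolist())
im=w["image"].astype(int);m=(im[...,0]>110)&(im[...,1]<60)&(im[...,2]<60)
n,l,st,ce=cv2.connectedComponentsWithStats(m.astype(np.uint8))
for i in range(1,n):
    if st[i,4]>100:
        ys,xs=np.where(l==i);r=cv2.minAreaRect(np.c_[xs,ys].astype(np.float32));bp=cv2.boxPoints(r)
        P=np.array([atz(ray(w,p),.137) for p in bp]);e=[P[1]-P[0],P[2]-P[1]];e=max(e,key=np.linalg.norm)
        print(ce[i],"len",np.linalg.norm(e),"ang",np.arctan2(e[1],e[0]),P.mean(0))
x=np.array([.511,.003,.122]);print((M.T@(x-s["position"])).round(4))
```

```text
9.5167 [-0.15  0.09 -0.01  1.47  0.   -0.24] [ 0.4993 -0.0747  0.265 ] [[-0.996, -0.091, 0.0], [-0.091, 0.996, 0.0], [-0.0, 0.0, -1.0]]
[548.46829268 172.34878049] len 0.01925254940504631 ang 0.37015971952096094 [0.45336845 0.15157917 0.137     ]
[366.68446602 221.1092233 ] len 0.05340932919136412 ang -3.097682118847506 [0.51305552 0.00323211 0.137     ]
[-0.0187  0.0763  0.143 ]
```

Request:
jog_arm([
  [-0.01,0.04,0.03,0.03],
  [-0.0197,0.0765,0.07,0.03],
  [-0.0197,0.0765,0.1,0.03],
  [-0.0197,0.0765,0.125,0.03],
  [-0.0197,0.0765,0.143,0.03],
  [-0.0197,0.0765,0.143,0.03],
  [-0.0197,0.0765,0.143,0.03],
])

```text
t: 10.1
position: [0.5111, 0.0033, 0.1216]
eef_rot: [-0.031, 1.0, 0.0, -0.001]
wrist_force: [0.4, -0.5, 1.3]
finger_gap: 0.467
finger_force: 0.0
```

Request:
jog_arm([
  [0,0,0,0],
  [0,0,0,0],
  [0,0,0,0],
  [0,0,0,0],
  [0,0,0,0],
], fingers=0)

```text
t: 10.52
position: [0.5129, 0.0037, 0.1242]
eef_rot: [-0.032, 0.999, 0.001, 0.002]
wrist_force: [-1.0, 4.2, 7.1]
finger_gap: 0.11
finger_force: 59.4
```

Request:
jog_arm([
  [0,0,-0.002,0.12],
  [0,0,-0.002,0.24],
  [0,0,-0.002,0.36],
  [0,0,-0.002,0.48],
  [0,0,-0.002,0.6],
  [0,0,-0.002,0.72],
  [0,0,-0.002,0.84],
  [0,0,-0.002,0.96],
  [0,0,-0.002,1.08],
  [0,0,-0.002,1.16],
])

```text
t: 11.35
position: [0.5124, 0.0047, 0.1243]
eef_rot: [0.523, 0.852, 0.002, -0.0]
wrist_force: [2.6, 7.3, -4.7]
finger_gap: 0.114
finger_force: 59.8
```

```bash
python3 -c "
from h import *
s=robot.read_state();print(s['ft_torque'],s['wrist_force'],s['eef_rot'],s['finger_gap'],s['joints'])"
```

```text
[ 1.35436145 -0.39446715  0.09910157] [ 2.56625766  7.31099216 -4.69216224] [ 5.23034030e-01  8.52309715e-01  1.84053421e-03 -4.05912592e-04] 0.11399791700205619 [ 0.00714267  0.12300801 -0.27807128  1.16845822  0.00355313  1.10796078]
```

Request:
jog_arm([
  [0,0,0,0.05],
  [0,0,0,0.1],
  [0,0,0,0.15],
  [0,0,0,0.2],
  [0,0,0,0.2],
])

```text
t: 11.77
position: [0.5124, 0.0048, 0.1244]
eef_rot: [0.602, 0.798, 0.002, -0.0]
wrist_force: [1.5, 6.9, -4.4]
finger_gap: 0.112
finger_force: 85.4
```

```bash
python3 -c "
from h import *
s=robot.read_state();print(s['ft_torque'],s['wrist_force'],s['eef_rot'],s['finger_gap'],s['joints'])"
```

```text
[ 1.18537039 -0.33922843  1.87733219] [ 1.51448951  6.9446808  -4.37196391] [ 6.02414463e-01  7.98181482e-01  1.71735011e-03 -4.32070109e-04] 0.11155410289240995 [ 0.00752442  0.1229162  -0.27797909  1.16849715  0.00325162  1.3005743 ]
```

Request:
jog_arm([
  [0,0,0,0],
  [0,0,0,0],
  [0,0,0,0],
  [0,0,-0.03,0],
  [0,0,-0.07,0],
  [0,0,-0.11,0],
  [0,0,-0.14,0],
], fingers=0.04)

```text
t: 12.35
position: [0.5118, 0.0029, 0.2676]
eef_rot: [0.604, 0.797, 0.001, 0.001]
wrist_force: [1.8, 0.2, 0.1]
finger_gap: 0.466
finger_force: 0.0
```

Run:
```python
from h import *
C={n:robot.read_camera(n) for n in("wrist","scene","side")}
s=robot.read_state();M=R.from_quat(s["eef_rot"]).as_matrix();print(s["t"],s["joints"].round(2),s["position"].round(4),M.round(3).tolist())
w=C["wrist"];im=w["image"].astype(int);m=(im[...,0]>110)&(im[...,1]<60)&(im[...,2]<60)
n,l,st,ce=cv2.connectedComponentsWithStats(m.astype(np.uint8))
for i in range(1,n):
    if st[i,4]>100:
        ys,xs=np.where(l==i);r=cv2.minAreaRect(np.c_[xs,ys].astype(np.float32));bp=cv2.boxPoints(r)
        P=np.array([atz(ray(w,p),.137) for p in bp]);e=[P[1]-P[0],P[2]-P[1]];e=max(e,key=np.linalg.norm)
        print(ce[i],"len",np.linalg.norm(e),"ang",np.arctan2(e[1],e[0]),P.mean(0))
D={n:robot.spot_point(n,"sample_spot") for n in("scene","side")}
print({n:[(round(d["conf"],2),np.round(d["at"],1).tolist()) for d in D[n][:3]] for n in D})
for t in("scene","side"):
    im=C[t]["image"].astype(int);b=((im[...,2]-im[...,0]>40)&(im[...,2]-im[...,1]>20)).astype(np.uint8)
    n,l,st,ce=cv2.connectedComponentsWithStats(b)
    print(t,[(ce[i].round(1).tolist(),st[i].tolist()) for i in range(1,n) if st[i,4]>30])
```

```text
12.5 [ 0.01  0.1   0.01  1.47 -0.    1.3 ] [0.5131 0.0029 0.2673] [[-0.271, 0.963, 0.006], [0.963, 0.271, -0.0], [-0.002, 0.006, -1.0]]
[283.79964851 197.93497364] len 0.04846798326630685 ang -1.1803887066749628 [0.51185558 0.00237929 0.137     ]
{'scene': [(0.82, [282.1, 249.4])], 'side': [(0.57, [233.9, 197.0])]}
scene [([170.6, 201.8], [164, 189, 18, 25, 228]), ([283.1, 249.6], [269, 238, 29, 23, 124]), ([494.8, 289.0], [486, 286, 18, 7, 70])]
side [([334.3, 174.2], [328, 164, 13, 20, 198]), ([238.1, 195.0], [225, 188, 23, 19, 72]), ([56.4, 349.6], [2, 303, 106, 97, 1540])]
```

Request:
jog_arm([
  [-0.435,-0.125,0.0,0],
  [-0.435,-0.125,0.0,0],
  [-0.435,-0.125,0.0,0],
  [-0.435,-0.125,0.0,0],
  [-0.435,-0.125,0.0,0],
  [-0.435,-0.125,0.0,0],
  [-0.435,-0.125,0.0,0],
  [-0.435,-0.125,0.0,0],
  [-0.435,-0.125,0.0,0],
  [-0.435,-0.125,0.0,0],
], fingers=0.065)

```text
t: 13.43
position: [0.5086, -0.4152, 0.262]
eef_rot: [0.604, 0.797, 0.0, -0.002]
wrist_force: [1.5, 0.1, 0.6]
finger_gap: 0.759
finger_force: 0.0
```

Request:
jog_arm([
  [-0.05,-0.014,0.0,0],
  [-0.05,-0.014,0.0,0],
  [-0.05,-0.014,0.0,0],
])

```text
t: 13.68
position: [0.5085, -0.4682, 0.2599]
eef_rot: [0.605, 0.796, 0.0, -0.003]
wrist_force: [-0.9, 0.8, -0.2]
finger_gap: 0.761
finger_force: 0.0
```

Run:
```python
from h import *
w=robot.read_camera("wrist")
s=robot.read_state();M=R.from_quat(s["eef_rot"]).as_matrix();print(s["t"],s["joints"].round(2),s["position"].round(4),M.round(3).tolist())
save(w,"w6")
D={t:robot.spot_point("wrist",t) for t in("sampler_grip","sampler_stand")}
print({n:[(round(d["conf"],2),np.round(d["at"],1).tolist()) for d in D[n][:4]] for n in D})
print([atz(ray(w,d["at"]),.106).round(4) for d in D["sampler_grip"]],[atz(ray(w,d["at"]),0).round(4) for d in D["sampler_stand"]])
```

```text
13.7333 [-0.74  0.47  0.49  1.59  0.    0.56] [ 0.5089 -0.4662  0.261 ] [[-0.269, 0.963, -0.003], [0.963, 0.269, 0.003], [0.004, -0.002, -1.0]]
{'sampler_grip': [(0.75, [123.2, 96.9]), (0.71, [291.3, 107.3])], 'sampler_stand': []}
[array([ 0.348 , -0.4225,  0.106 ]), array([ 0.493 , -0.3913,  0.106 ])] []
```

View pics/w6.png

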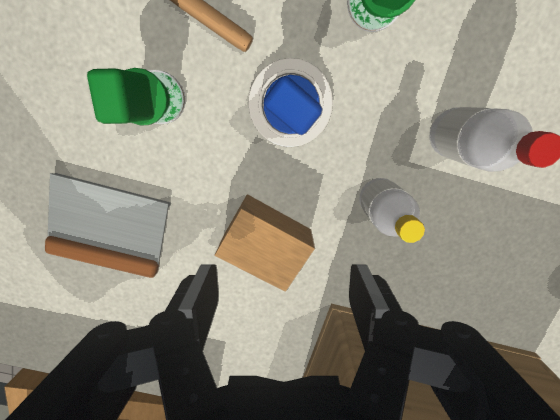

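Run:
```python
from h import *
w=robot.read_camera("wrist")
s=robot.read_state();M=R.from_quat(s["eef_rot"]).as_matrix()
im=w["image"].astype(int)[70:140,245:340]
b=(im[...,2]-im[...,0]>60);print(np.percentile(im[...,2][b],[5,25,50,75,95]))
for th in (100,130,160,185):
    m=b&(im[...,2]>th);ys,xs=np.where(m)
    if len(xs)<50: continue
    r=cv2.minAreaRect(np.c_[xs+245,ys+70].astype(np.float32));bp=cv2.boxPoints(r)
    P=np.array([atz(ray(w,p),.138) for p in bp]);e=sorted([P[1]-P[0],P[2]-P[1]],key=np.linalg.norm)
    print(th,len(xs),r,[np.linalg.norm(x).round(4) for x in e],"long ang",np.arctan2(e[1][1],e[1][0]),P.mean(0).round(4),M.T@(P.mean(0)-s["position"]))
cv2.imwrite("pics/b.png",cv2.resize(w["image"][60:150,240:345,::-1],(630,540),interpolation=cv2.INTER_CUBIC))
```

```text
[110. 135. 165. 176. 177.]
100 2468 ((289.2500305175781, 107.75000762939453), (56.56854248046875, 55.86143493652344), 45.0) [np.float64(0.0428), np.float64(0.0436)] long ang -0.4644083125075604 [ 0.4921 -0.3884  0.138 ] [0.0772779  0.00341193 0.12584573]
130 2201 ((290.06329345703125, 110.2001953125), (56.343807220458984, 54.47631072998047), 59.931419372558594) [np.float64(0.0422), np.float64(0.0434)] long ang -0.7224837233174433 [ 0.4932 -0.39    0.138 ] [0.07540388 0.00408556 0.1258435 ]
160 1358 ((288.8688659667969, 113.94263458251953), (48.49907684326172, 44.66266632080078), 23.629377365112305) [np.float64(0.0344), np.float64(0.0382)] long ang -0.11262481828199136 [ 0.493  -0.3929  0.138 ] [0.07271817 0.00314799 0.12584087]
```

View pics/b.png

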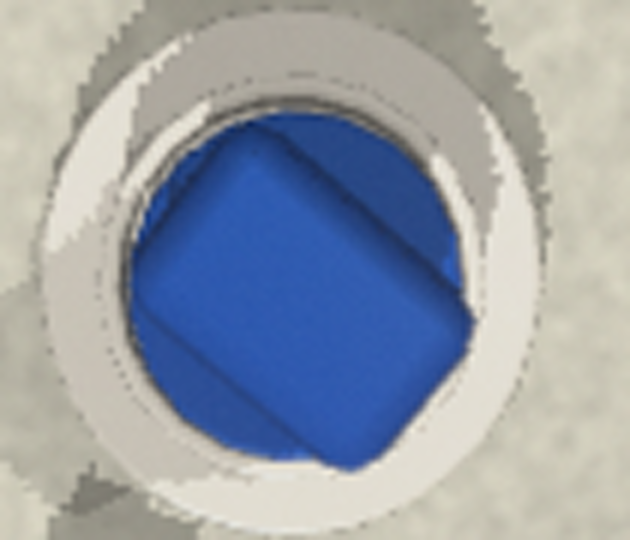

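Request:
jog_arm([
  [0.02,0.006,0,-0.12],
  [0.05,0.006,0,-0.24],
  [0.077,0.006,0,-0.36],
  [0.077,0.006,0,-0.48],
  [0.077,0.006,0,-0.6],
  [0.077,0.006,0,-0.72],
  [0.077,0.006,0.02,-0.84],
  [0.077,0.006,0.04,-0.864],
  [0.077,0.006,0.06,-0.864],
  [0.077,0.006,0.06,-0.864],
])

```text
t: 14.72
position: [0.4935, -0.3866, 0.2007]
eef_rot: [0.213, 0.977, 0.001, -0.002]
wrist_force: [-0.1, 0.3, -0.4]
finger_gap: 0.761
finger_force: 0.0
```

Run:
```python
from h import *
w=robot.read_camera("wrist");save(w,"w7")
s=robot.read_state();M=R.from_quat(s["eef_rot"]).as_matrix();print(s["t"],s["joints"].round(2),s["position"].round(4),M.round(3).tolist())
x=np.array([.494,-.3905,.095]);print(M.T@(x-s["position"]))
im=w["image"].astype(int);b=((im[...,2]-im[...,0]>60)).astype(np.uint8)
n,l,st,ce=cv2.connectedComponentsWithStats(b);i=1+st[1:,4].argmax();print(st[i],ce[i])
ys,xs=np.where((l==i)&(im[...,2]>155));r=cv2.minAreaRect(np.c_[xs,ys].astype(np.float32));P=np.array([atz(ray(w,p),.138) for p in cv2.boxPoints(r)]);print(r,P.mean(0),M.T@(P.mean(0)-s["position"]))
```

```text
14.7667 [-0.66  0.33  0.15  1.4   0.   -0.23] [ 0.4939 -0.3871  0.2028] [[-0.909, 0.417, -0.003], [0.417, 0.909, 0.002], [0.003, 0.001, -1.0]]
[-0.00183934 -0.00310992  0.10776457]
[ 250  172   61   83 3025] [279.00363636 215.97983471]
((277.73968505859375, 214.91064453125), (80.92886352539062, 49.21900177001953), 75.25643920898438) [ 0.48360425 -0.38612624  0.138     ] [ 0.00957512 -0.00342888  0.06480168]
```

View pics/w7.png

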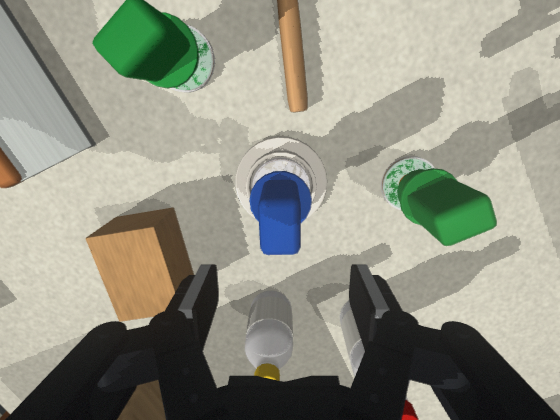

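Request:
jog_arm([
  [-0.002,-0.003,0.03,0],
  [-0.002,-0.003,0.06,0],
  [-0.002,-0.003,0.09,0],
  [-0.002,-0.003,0.108,0],
  [-0.002,-0.003,0.108,0],
  [-0.002,-0.003,0.108,0],
])

```text
t: 15.27
position: [0.4955, -0.3925, 0.0971]
eef_rot: [0.214, 0.977, 0.0, -0.0]
wrist_force: [-0.7, -0.3, 0.5]
finger_gap: 0.758
finger_force: 0.0
```

Request:
jog_arm([
  [0,0,0,0],
  [0,0,0,0],
  [0,0,0,0],
  [0,0,0,0],
  [0,0,0,0],
], fingers=0)

```text
t: 15.68
position: [0.4961, -0.3936, 0.0973]
eef_rot: [0.214, 0.977, -0.0, 0.001]
wrist_force: [1.8, 0.5, 1.8]
finger_gap: 0.341
finger_force: 61.2
```

```bash
python3 -c "
from h import *
s=robot.read_state();print(s['position'],s['ft_torque'],s['wrist_force'],s['eef_rot'],s['finger_gap'])"
```

```text
[ 0.49607175 -0.3936145   0.09733992] [-0.08739399 -0.35094897  0.00320002] [1.75875864 0.47090056 1.82246171] [ 2.14186573e-01  9.76791899e-01 -4.60767237e-04  1.21931986e-03] 0.34117511426644886
```

Request:
jog_arm([
  [-0.004,0,-0.001,0],
  [-0.009,0,-0.002,0],
  [-0.013,0,-0.0025,0],
  [-0.018,0,-0.003,0],
  [-0.02,0,-0.0035,0],
])

```text
t: 16.1
position: [0.5119, -0.3998, 0.0983]
eef_rot: [0.214, 0.977, 0.002, -0.003]
wrist_force: [-6.3, 6.1, 3.7]
finger_gap: 0.345
finger_force: 60.0
```

Run:
```python
from h import *
w=robot.read_camera("wrist");C={n:robot.read_camera(n) for n in("scene","side")}
a=cv2.resize(C["scene"]["image"][180:240,140:220],(400,300),interpolation=cv2.INTER_CUBIC)
b=cv2.resize(C["side"]["image"][140:210,290:384],(400,300),interpolation=cv2.INTER_CUBIC)
c=cv2.resize(w["image"][120:420,80:480],(400,300))
cv2.imwrite("pics/t1.png",np.hstack([np.vstack([a,b]),np.vstack([c,c*0])])[:,:,::-1])
s=robot.read_state();print(s['position'],s['ft_torque'],s['wrist_force'],s['eef_rot'],s['finger_gap'])
```

```text
[ 0.51199798 -0.39989351  0.09839132] [ 1.44853327  1.39723956 -0.05261594] [-5.21763512  4.3957745   2.00492023] [ 0.21417143  0.97679181  0.00155137 -0.00244091] 0.34652657659169483
```

View pics/t1.png

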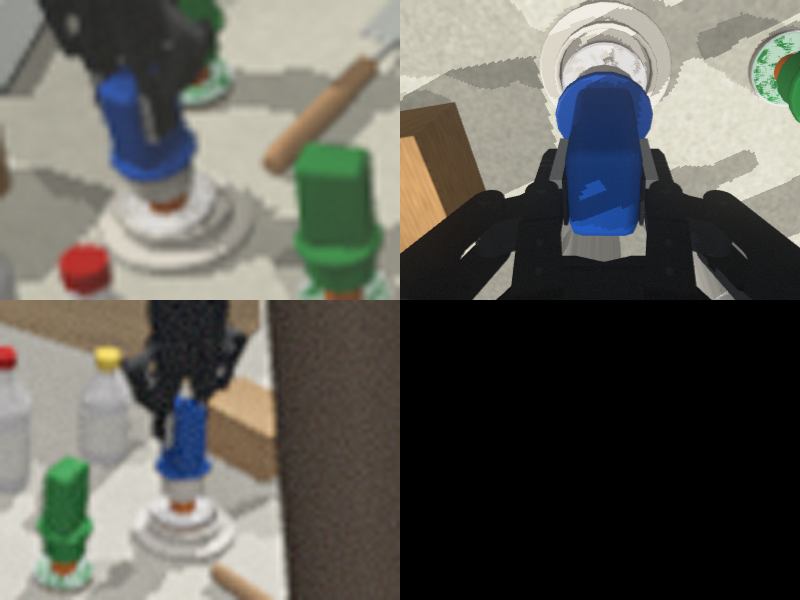

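Request:
jog_arm([
  [-0.005,0,-0.0005,0],
  [-0.01,0,-0.001,0],
  [-0.015,0,-0.001,0],
  [-0.019,0,-0.0005,0],
  [-0.023,0,0.0,0],
  [-0.023,0,0.0,0],
])

```text
t: 16.75
position: [0.5333, -0.4097, 0.0985]
eef_rot: [0.214, 0.977, 0.001, -0.002]
wrist_force: [-5.0, 4.6, 4.0]
finger_gap: 0.343
finger_force: 60.1
```

Run:
```python
from h import *
s=robot.read_state();print(s['position'],s['ft_torque'],s['wrist_force'],s['eef_rot'],s['finger_gap'])
```

```text
[ 0.53325852 -0.40972112  0.0984831 ] [ 1.34851544  1.25278005 -0.07890351] [-4.95755401  4.59190881  3.96033643] [ 0.21418837  0.97678864  0.00145313 -0.00227736] 0.34287748041269506
```

```bash
cat > fit.py <<'E'
from h import *
from scipy.optimize import minimize
def hull(w,pts,shape):
    m=np.zeros(shape,np.uint8);q=np.array([proj(w,p) for p in pts]);cv2.fillConvexPoly(m,cv2.convexHull((q*16).astype(np.int32)),1,shift=4);return m
def fit(w,s,th0=-.35,verbose=True):
    M=R.from_quat(s["eef_rot"]).as_matrix();G=s["position"]-0.019*M[:,2]
    im=w["image"].astype(int);r,g,b=im[...,0],im[...,1],im[...,2]
    blue=((b-r>22)&(b-g>12)).astype(np.uint8)
    n,l,st,ce=cv2.connectedComponentsWithStats(blue);i=1+st[1:,4].argmax();blue=(l==i).astype(np.uint8)
    dark=(im.max(2)<60)&(blue==0)
    a=np.linspace(0,2*np.pi,40)
    blk=np.array([[sx*.022,sy*.015,sz*.032] for sx in(-1,1) for sy in(-1,1) for sz in(-1,1)])
    col=np.vstack([np.c_[.028*np.cos(a),.028*np.sin(a),0*a+z] for z in(-.031,-.037)])
    def cost(p,ret=False):
        th,ox,oz,oy=p  # axis up in tool coords leans by th toward +tool x ; grip centre offset from grasp pt
        A=np.array([[np.cos(th),0,np.sin(th)],[0,-1,0],[np.sin(th),0,-np.cos(th)]]) # cols: body x,y,z in tool
        c=np.array([ox,oy,oz])
        # grasp point fixed at body (−offset): centre = c rotated about grasp
        f=lambda P:(G+(M@((A@(P.T)).T+A@c*1.0).T).T)
        m=hull(w,f(blk),blue.shape)|hull(w,f(col),blue.shape)
        d=(m!=blue)&~dark
        return (d.sum(),m.sum()) if ret else float(d.sum())
    best=None
    for t in np.arange(th0-.2,th0+.21,.1):
        x=minimize(cost,[t,0,-.010,0],method="Nelder-Mead",options=dict(initial_simplex=np.array([[t,0,-.01,0],[t+.08,0,-.01,0],[t,.005,-.01,0],[t,0,-.016,0],[t,0,-.01,.003]]),xatol=1e-4,fatol=1,maxiter=300))
        print(x.x.round(4),x.fun)
        if best is None or x.fun<best.fun: best=x
    print("BEST",best.x.round(4),cost(best.x,True),st[i]);return best.x
E
python3 - <<'E'
from fit import *
fit(robot.read_camera("wrist"),robot.read_state())
E
```

```text
[-4.218e-01 -1.500e-03 -1.900e-02  1.000e-04] 280.0
[-4.479e-01 -1.200e-03 -1.760e-02  1.000e-04] 273.0
[-0.3712  0.0012 -0.0182  0.    ] 217.0
[-0.3871  0.0008 -0.0179  0.    ] 210.0
[-3.902e-01  5.000e-04 -1.800e-02  1.000e-04] 207.0
BEST [-3.902e-01  5.000e-04 -1.800e-02  1.000e-04] (np.int64(207), np.uint64(13775)) [  233   176   102   176 13573]
```

Request:
jog_arm([
  [0.004,0,0,0],
  [0.006,0,-0.01,0],
  [0.006,0,-0.035,0],
  [0.006,0,-0.07,0],
  [0.006,0,-0.11,0],
  [0.006,0,-0.14,0],
  [0.006,0,-0.14,0],
])

```text
t: 17.38
position: [0.5304, -0.4101, 0.2479]
eef_rot: [0.214, 0.977, -0.003, 0.005]
wrist_force: [-0.3, -0.6, -0.7]
finger_gap: 0.345
finger_force: 59.9
```

Run:
```python
from fit import *
w=robot.read_camera("wrist");s=robot.read_state();save(w,"w8")
print(s["position"],s["wrist_force"],s["ft_torque"],s["finger_gap"],s["joints"].round(2),s["eef_rot"].round(4))
fit(w,s)
im=w["image"].astype(int)
hs=cv2.cvtColor(w["image"],cv2.COLOR_RGB2HSV)
m=((hs[...,0]<15)&(hs[...,1]>150)&(hs[...,2]>90)).astype(np.uint8)
n,l,st,ce=cv2.connectedComponentsWithStats(m);print([(st[i].tolist(),ce[i].round(1).tolist()) for i in range(1,n) if st[i,4]>40])
for y in range(20,200,6): print(y,im[y,262:310:12].tolist())
for t in("sampler_face","sampler_grip"):print(t,[(round(d["conf"],2),np.round(d["at"],1).tolist()) for d in robot.spot_point("wrist",t)])
```

```text
[ 0.53013821 -0.40990169  0.24434505] [-3.33323548e-01  2.02203596e-03 -2.36377395e+00] [-0.05126477 -0.05494754  0.00906951] 0.34542534333905833 [-0.66  0.41  0.36  1.51 -0.   -0.23] [ 0.2143  0.9768 -0.0019  0.0036]
[-4.291e-01 -4.000e-04 -1.470e-02  1.000e-04] 255.0
[-4.41e-01 -7.00e-04 -1.45e-02  2.00e-04] 279.0
[-3.73e-01  1.30e-03 -1.48e-02  2.00e-04] 202.0
[-3.097e-01  3.400e-03 -1.510e-02  2.000e-04] 321.0
[-3.886e-01  1.300e-03 -1.450e-02  2.000e-04] 199.0
BEST [-3.886e-01  1.300e-03 -1.450e-02  2.000e-04] (np.int64(199), np.uint64(13696)) [  233   177   102   175 13547]
[([0, 65, 46, 73, 1274], [19.2, 105.7]), ([270, 158, 27, 6, 78], [283.3, 160.0])]
20 [[222, 219, 202], [220, 218, 201], [195, 193, 176], [223, 172, 118]]
26 [[228, 225, 210], [224, 221, 205], [205, 202, 184], [224, 175, 120]]
32 [[224, 222, 204], [221, 218, 201], [219, 216, 198], [226, 177, 122]]
38 [[226, 222, 206], [222, 219, 202], [226, 223, 208], [225, 177, 122]]
44 [[225, 223, 205], [226, 223, 206], [227, 224, 208], [229, 181, 124]]
50 [[219, 217, 199], [224, 222, 205], [230, 228, 215], [232, 185, 126]]
[... 1162 characters left out ...]
52 [[218, 213, 200], [227, 225, 223], [236, 233, 228], [200, 198, 192]]
158 [[230, 229, 228], [218, 210, 198], [133, 76, 47], [171, 166, 156]]
164 [[221, 216, 207], [139, 134, 127], [136, 132, 125], [125, 109, 94]]
170 [[151, 147, 139], [138, 134, 126], [130, 127, 120], [135, 131, 124]]
176 [[152, 149, 139], [125, 123, 119], [126, 123, 120], [127, 124, 116]]
182 [[40, 62, 112], [49, 86, 168], [49, 86, 164], [42, 64, 116]]
188 [[50, 95, 189], [51, 95, 189], [43, 71, 133], [42, 71, 133]]
194 [[50, 94, 187], [38, 57, 105], [39, 58, 105], [40, 60, 106]]
sampler_face [(0.89, [397.5, 131.8]), (0.6, [285.2, 165.1]), (0.57, [197.1, 17.1])]
sampler_grip [(0.84, [437.9, 142.6]), (0.8, [284.2, 268.1])]
```

```bash
cat > f2.py <<'E'
from fit import *
w=robot.read_camera("wrist");s=robot.read_state()
M=R.from_quat(s["eef_rot"]).as_matrix();G=s["position"]-0.019*M[:,2]
for th,ox,oz in((-.33,.0026,-.015),(-.36,.0018,-.015),(-.39,.0012,-.0146)):
    A=np.array([[np.cos(th),0,np.sin(th)],[0,-1,0],[np.sin(th),0,-np.cos(th)]])
    f=lambda P:proj(w,G+M@(A@(np.array(P)+[ox,0,oz]))).round(1).tolist()
    print(th,"rim30",f([.03,0,-.092]),"rim28",f([.028,0,-.092]),"collar far",f([.028,0,-.037]),f([.028,0,-.031]),"block near top",f([-.022,0,.032]),"far top",f([.022,0,.032]))
E
python3 - <<'E'
from f2 import *
T=np.array(w["world_from_camera"]);X=np.eye(4);X[:3,:3]=M;X[:3,3]=s["position"];tc=np.linalg.inv(X)@T
q=np.array([.2134,.977,.0,-.001]);
Y=np.eye(4);Y[:3,:3]=np.array([[-.909,.417,-.003],[.417,.909,.002],[.003,.001,-1]]);Y[:3,3]=[.4939,-.3871,.2028]
w7=dict(image=cv2.imread("pics/w7.png")[:,:,::-1],intrinsics=w["intrinsics"],world_from_camera=Y@tc)
# pretend the grasp point sits at nominal sampler
s7=dict(eef_rot=R.from_matrix(Y[:3,:3]).as_quat(),position=np.array([.494,-.3905,.097]))
fit(w7,s7,0.0)
g=cv2.cvtColor(w["image"],cv2.COLOR_RGB2GRAY)
print(g[118:185,284].tolist())
E
```

```text
-0.33 rim30 [283.9, 129.8] rim28 [283.8, 132.6] collar far [284.0, 177.7] [284.0, 184.0] block near top [284.1, 353.9] far top [284.3, 293.5]
-0.36 rim30 [283.9, 127.0] rim28 [283.9, 129.8] collar far [284.0, 177.4] [284.0, 184.1] block near top [284.1, 354.0] far top [284.3, 297.3]
-0.39 rim30 [283.9, 124.2] rim28 [283.9, 127.1] collar far [284.0, 177.3] [284.0, 184.4] block near top [284.1, 354.6] far top [284.3, 301.7]
[-0.0053 -0.0051 -0.0226  0.0001] 90.0
[ 0.0119 -0.0036 -0.0204  0.0001] 81.0
[ 0.0261 -0.0022 -0.0181  0.0002] 86.0
[ 0.0742  0.0009 -0.0125 -0.0001] 157.0
[ 0.0163 -0.0028 -0.0184  0.0002] 80.0
BEST [ 0.0163 -0.0028 -0.0184  0.0002] (np.int64(80), np.uint64(3998)) [ 249  171   63   84 3962]
[237, 237, 237, 237, 237, 237, 237, 237, 238, 234, 184, 105, 106, 132, 144, 210, 209, 215, 235, 234, 234, 235, 235, 235, 235, 234, 234, 234, 234, 233, 234, 234, 233, 231, 212, 205, 225, 221, 213, 142, 92, 91, 89, 98, 130, 128, 129, 128, 129, 128, 129, 129, 129, 128, 128, 128, 127, 128, 123, 58, 61, 64, 65, 69, 83, 95, 92]
```

Request:
jog_arm([
  [0,0,-0.035,-0.1],
  [0,0,-0.07,-0.2],
  [0,0,-0.096,-0.3],
  [0.01,0.035,-0.096,-0.4],
  [0.022,0.07,-0.096,-0.5],
  [0.034,0.105,-0.096,-0.6],
  [0.046,0.14,-0.096,-0.7],
  [0.058,0.175,-0.096,-0.8],
  [0.07,0.21,-0.096,-0.9],
  [0.08,0.245,-0.096,-1.0],
])

```text
t: 18.42
position: [0.5579, -0.1508, 0.3335]
eef_rot: [-0.283, 0.959, 0.001, -0.002]
wrist_force: [1.5, 0.5, -2.6]
finger_gap: 0.342
finger_force: 60.2
```

Run:
```python
from h import *
s=robot.read_state();M=R.from_quat(s["eef_rot"]).as_matrix();print(s["t"],s["joints"].round(2),s["position"].round(4),np.arctan2(M[1,0],M[0,0]))
print(M.T@(np.array([.58,.019,.34])-s["position"]))
```

```text
18.4167 [-0.26  0.26  0.35  1.67 -0.   -0.84] [ 0.5579 -0.1508  0.3335] -2.5687124625270075
[-0.11059792  0.13069816 -0.00642984]
```

Request:
jog_arm([
  [-0.02,0.025,-0.005,-0.11],
  [-0.04,0.05,-0.005,-0.22],
  [-0.06,0.075,-0.005,-0.33],
  [-0.08,0.1,-0.005,-0.44],
  [-0.1,0.12,-0.005,-0.55],
  [-0.11,0.13,-0.005,-0.66],
  [-0.11,0.13,-0.005,-0.78],
  [-0.11,0.13,-0.005,-0.9],
  [-0.11,0.13,-0.005,-1.02],
  [-0.11,0.13,-0.005,-1.092],
])

```text
t: 19.25
position: [0.5811, 0.0164, 0.3381]
eef_rot: [0.74, -0.673, -0.001, 0.001]
wrist_force: [-1.9, -0.2, -1.6]
finger_gap: 0.346
finger_force: 60.3
```

Request:
jog_arm([
  [0,0,0,0],
  [0,0,0,0],
])

```text
t: 19.42
position: [0.5811, 0.0161, 0.3388]
eef_rot: [0.737, -0.676, -0.001, 0.001]
wrist_force: [-0.3, 0.3, -2.1]
finger_gap: 0.342
finger_force: 60.3
```

```bash
cat > ring.py <<'E'
from fit import *
w=robot.read_camera("wrist");C={n:robot.read_camera(n) for n in("scene","side")}
s=robot.read_state();M=R.from_quat(s["eef_rot"]).as_matrix();print(s["t"],s["joints"].round(2),s["position"].round(4),np.arctan2(M[1,0],M[0,0]))
P0=None
def blobs(c):
    im=c["image"].astype(int);b=((im[...,2]-im[...,0]>40)&(im[...,2]-im[...,1]>20)).astype(np.uint8)
    n,l,st,ce=cv2.connectedComponentsWithStats(b);return [(i,st[i],ce[i],l) for i in range(1,n) if st[i,4]>30]
for n,c in dict(wrist=w,**C).items():
    for i,st,ce,l in blobs(c):
        ys,xs=np.where(l==i)
        e=cv2.fitEllipse(cv2.convexHull(np.c_[xs,ys].astype(np.int32))) if len(xs)>20 else None
        print(n,st.tolist(),ce.round(1).tolist(),np.round(e[0],1).tolist(),np.round(e[1],1).tolist(),round(e[2]))
    print([(round(d["conf"],2),np.round(d["at"],1).tolist()) for d in robot.spot_point(n,"sample_spot")])
    print("pred",proj(c,[.693,-.010,.1235]).round(1))
E
python3 ring.py
```

```text
19.5667 [ 0.03  0.27  0.38  1.68  0.   -1.63] [0.5813 0.0161 0.3398] -1.4829545829885062
wrist [146, 108, 80, 71, 1395] [185.0, 141.5] [185.5, 143.3] [66.9, 83.3] 117
wrist [233, 177, 101, 174, 13386] [283.3, 260.5] [283.0, 264.9] [123.5, 183.1] 0
[(0.75, [184.9, 145.4])]
pred [183.5 144.1]
scene [283, 148, 18, 30, 171] [290.1, 164.8] [294.8, 162.8] [23.2, 29.8] 23
scene [269, 238, 29, 23, 123] [283.3, 249.7] [283.1, 249.3] [19.3, 30.2] 119
scene [486, 286, 18, 7, 69] [494.8, 289.0] [494.6, 288.8] [6.3, 18.7] 115
[(0.88, [283.8, 248.1]), (0.48, [442.1, 276.0])]
pred [282.7 250.6]
side [245, 143, 19, 25, 233] [253.0, 156.5] [253.9, 155.3] [17.8, 24.6] 161
side [225, 188, 23, 19, 69] [238.0, 195.1] [236.0, 197.1] [17.6, 22.9] 69
side [2, 303, 106, 97, 1540] [56.4, 349.6] [53.2, 352.6] [27.5, 152.9] 47
[(0.96, [236.0, 199.3])]
pred [235.3 198. ]
```

```bash
cat > tgt.py <<'E'
from fit import *
y=.096;v=np.array([-np.sin(y),np.cos(y),0]);u=np.array([np.cos(y),np.sin(y),0]);n=np.sin(.35)*v+np.cos(.35)*np.array([0,0,1])
def rep(S,face=np.array([.039,0,.080])):
    s=robot.read_state();M=R.from_quat(s["eef_rot"]).as_matrix()
    F=s["position"]+M@face
    print("t",s["t"],"face",F.round(4),"F-S: u %.4f slope-left %.4f normal %.4f"%((F-S)@u,(F-S)@np.cross(n,u),(F-S)@n))
    for h in(0.05,.02,0,):print(h,"tool shift",(M.T@(S+h*n-F)).round(4))
    print("n in tool",(M.T@n).round(3),"F",s["wrist_force"].round(2),"T",s["ft_torque"].round(3))
E
python3 - <<'E'
from tgt import *
w=robot.read_camera("wrist");C={k:robot.read_camera(k) for k in("scene","side")}
S,e=tri([ray(w,(185.3,143.3)),ray(C["scene"],(283.2,249.4)),ray(C["side"],(236,198))]);print(S,e)
rep(S)
E
```

```text
[ 0.69067062 -0.01014485  0.12534012] [0.0015, 0.0012, 0.001]
t 19.8667 face [ 0.585  -0.0227  0.2606] F-S: u -0.1064 slope-left -0.0486 normal 0.1262
0.05 tool shift [-0.0203 -0.1063  0.0883]
0.02 tool shift [-0.01   -0.1063  0.1164]
0 tool shift [-0.0031 -0.1064  0.1352]
n in tool [-0.343  0.002 -0.939] F [-0.46  0.06 -2.04] T [0.047 0.001 0.041]
```

Request:
jog_arm([
  [-0.012,-0.035,0,0.006],
  [-0.012,-0.07,0,0.006],
  [-0.012,-0.1063,0.01,0.006],
  [-0.012,-0.1063,0.03,0.006],
  [-0.012,-0.1063,0.06,0.006],
  [-0.012,-0.1063,0.085,0.006],
  [-0.012,-0.1063,0.105,0.006],
  [-0.012,-0.1063,0.11,0.006],
  [-0.012,-0.1063,0.11,0.006],
])

```text
t: 20.62
position: [0.6854, 0.0375, 0.2287]
eef_rot: [0.736, -0.677, -0.001, 0.001]
wrist_force: [-0.0, -0.9, -1.8]
finger_gap: 0.346
finger_force: 61.1
```

Run:
```python
from tgt import *
S=np.array([.6907,-.0101,.1253])
rep(S)
w=robot.read_camera("wrist");save(w,"w9")
im=w["image"].astype(int);g=cv2.cvtColor(w["image"],cv2.COLOR_RGB2GRAY)
blue=((im[...,2]-im[...,0]>40)&(im[...,2]-im[...,1]>20)).astype(np.uint8)
n_,l,st,ce=cv2.connectedComponentsWithStats(blue)
print([(st[i].tolist(),ce[i].round(1).tolist()) for i in range(1,n_) if st[i,4]>15])
a=np.linspace(0,2*np.pi,180)
sv=np.cross(n,u)
for r in(.043,.036):
    q=np.array([proj(w,S+r*(np.cos(t)*u+np.sin(t)*sv)) for t in a]);print("ring",r,"bbox",q.min(0).round(1),q.max(0).round(1))
print("centre",proj(w,S).round(1))
for r0 in range(60,190,10): print(r0,"".join("B" if blue[r0,c] else "#" if g[r0,c]<70 else "o" if g[r0,c]<140 else "." for c in range(200,368,3)))
print("col284",g[60:190:2,284].tolist())
fit(w,robot.read_state())
```

```text
t 20.6167 face [ 0.6884 -0.0014  0.1487] F-S: u -0.0015 slope-left 0.0003 normal 0.0250
0.05 tool shift [-0.0083 -0.0013 -0.0236]
0.02 tool shift [ 0.002  -0.0015  0.0046]
0 tool shift [ 0.0089 -0.0017  0.0234]
n in tool [-0.343  0.008 -0.939] F [-0.03 -0.92 -1.78] T [ 0.04  -0.019  0.029]
[([225, 94, 114, 87, 2089], [278.8, 124.9]), ([233, 177, 102, 175, 13434], [283.4, 260.6])]
ring 0.043 bbox [223.1  91.7] [336.  193.4]
ring 0.036 bbox [232.4 101.9] [326.8 186.7]
centre [279.6 148.2]
60 ........................................................
70 ........................................................
80 ........................................................
90 ........................................................
100 ..................oBBBBBBBBBBBBBBBBBB...................
110 ..............BBBBBB................BBBBB...............
120 ...........BBBB.........................BBBB............
130 .........BBBB.............................BBBB..........
140 .........BBB...............................BBB..........
150 .........BBB...............................BBB..........
160 .........BBBB............ooooooo...........BBB..........
170 ...........BBB.............................B............
180 .....................BBBBBBBBBBBBBBB....................
col284 [154, 159, 163, 160, 161, 161, 160, 160, 158, 161, 159, 158, 160, 160, 158, 160, 158, 84, 66, 76, 79, 84, 116, 190, 187, 189, 191, 189, 186, 156, 155, 158, 157, 156, 186, 159, 187, 176, 204, 204, 205, 202, 203, 203, 202, 192, 194, 193, 182, 139, 139, 213, 212, 213, 213, 213, 215, 214, 205, 83, 87, 80, 72, 78, 79]
[-0.4783 -0.0049 -0.0184 -0.002 ] 329.0
[-0.3876 -0.0018 -0.0191 -0.0018] 216.0
[-0.3783 -0.0017 -0.0192 -0.0018] 206.0
[-0.3739 -0.002  -0.0196 -0.0018] 217.0
[-0.3758 -0.002  -0.0197 -0.0018] 221.0
BEST [-0.3783 -0.0017 -0.0192 -0.0018] (np.int64(206), np.uint64(13704)) [  233   177   102   175 13591]
```

Request:
jog_arm([
  [0.0017,-0.001,0.0047,0],
  [0.0034,-0.001,0.0094,0],
  [0.0055,-0.001,0.015,0],
  [0.0055,-0.001,0.015,0],
  [0.0055,-0.001,0.015,0],
])

```text
t: 21.08
position: [0.6876, 0.032, 0.2154]
eef_rot: [0.736, -0.677, -0.0, 0.0]
wrist_force: [0.7, 0.2, -2.0]
finger_gap: 0.346
finger_force: 61.1
```

Run:
```python
from tgt import *
S=np.array([.6907,-.0101,.1253])
rep(S)
w=robot.read_camera("wrist");save(w,"w10")
g=cv2.cvtColor(w["image"],cv2.COLOR_RGB2GRAY);im=w["image"].astype(int)
blue=((im[...,2]-im[...,0]>40)&(im[...,2]-im[...,1]>20)).astype(np.uint8)
n_,l,st,ce=cv2.connectedComponentsWithStats(blue);print([st[i].tolist() for i in range(1,n_) if st[i,4]>15])
print("col284",g[84:190:2,284].tolist())
for r0 in range(84,180,6): print(r0,"".join("B" if blue[r0,c] else chr(97+int(g[r0,c]//10)) for c in range(212,356,3)))
```

```text
t 21.0833 face [ 0.6908 -0.0069  0.1354] F-S: u 0.0004 slope-left -0.0005 normal 0.0106
0.05 tool shift [-0.014   0.0006 -0.0369]
0.02 tool shift [-0.0037  0.0005 -0.0087]
0 tool shift [0.0032 0.0004 0.0101]
n in tool [-0.343  0.005 -0.939] F [ 0.69  0.16 -1.99] T [0.05  0.07  0.007]
[[225, 103, 119, 249, 15832]]
col284 [160, 160, 163, 163, 161, 162, 161, 162, 162, 156, 67, 77, 77, 79, 79, 145, 190, 188, 193, 160, 157, 158, 188, 161, 189, 179, 195, 208, 206, 206, 205, 206, 204, 203, 198, 197, 193, 141, 142, 217, 215, 216, 215, 217, 217, 216, 210, 84, 91, 95, 85, 80, 81]
84 qqqqqqqqqqqqqqqqqqqqqqqqqqqppppqqqqqqqqqqqqqqqqq
90 pppppppppppppqppppqqqqqqqqqqqqqqqqqqqpqqqqqqqqqq
96 pqpqqqqqqqqqqqqqqqqqqqqqqqqppppppppppppppppqppqp
102 qqqqqqqqqqqqqqqsqpqqqqpqpppqttttqqqpqpqqqttsstst
108 qqtttttttsqqqqqsBBBBBBBBBBBBBBBBBssstsssstsssssp
114 ssssstttttttBBBBBBBBBBBBBqBBBBBBBBBBBsttttttsqpp
120 ttstssssssBBBBBBtsqtttttttpqtttttBBBBBBstttspppp
126 ttttttttBBBBBtqttttpppppppppppppppssBBBBBssppqpp
132 utttttsBBBBttttttqsprssssstsqptqqppqnqBBBBppqpqp
138 tttttsBBBBtttttptrsuuuuuuuuuusssrqqppppBBBBppppp
144 tttttBBBBtttspruuuuuuuuuuuuutttsturpppppBBBBpppp
150 tttssBBBsstrsuuuuuutttuuutttttttttttqqqqmBBBqqqq
156 ttutsBBBuursuuuuuutsttsrtttttrtttrsrsspppBBBpqqq
162 ttttsBBBttuuuuuuuuuqmnpsvspomrrttrsssttqpBBBqqqq
168 tttttBBBBtuuuuuuuttuuvvvvvvvvvutrstttttqBBBBqqqq
174 ttttttBBBquuuuursttuuvvvvvvvvvuttstttttmBBBppppp
```

Request:
jog_arm([
  [0.0007,0,0.0019,0],
  [0.0014,0,0.0038,0],
  [0.0021,0,0.0056,0],
  [0.0021,0,0.0056,0],
])

```text
t: 21.47
position: [0.6878, 0.03, 0.2094]
eef_rot: [0.736, -0.677, -0.0, 0.0]
wrist_force: [0.6, -0.0, -2.0]
finger_gap: 0.34
finger_force: 61.1
```

Request:
jog_arm([
  [0.0007,0,0.0019,0],
  [0.0007,0,0.0019,0],
])

```text
t: 21.63
position: [0.6879, 0.0293, 0.2076]
eef_rot: [0.736, -0.677, -0.0, 0.0]
wrist_force: [-0.6, 1.0, -2.4]
finger_gap: 0.345
finger_force: 61.1
```

Request:
jog_arm([
  [0.0007,0,0.0019,0],
  [0.0007,0,0.0019,0],
])

```text
t: 21.8
position: [0.688, 0.0286, 0.2058]
eef_rot: [0.736, -0.677, -0.0, 0.0]
wrist_force: [-0.1, -0.3, -2.1]
finger_gap: 0.345
finger_force: 61.1
```

Run:
```python
from tgt import *
rep(np.array([.6907,-.0101,.1253]))
```

```text
t 21.8 face [ 0.6912 -0.0103  0.1258] F-S: u 0.0005 slope-left -0.0003 normal 0.0004
0.05 tool shift [-0.0173  0.0007 -0.0465]
0.02 tool shift [-0.007   0.0006 -0.0183]
0 tool shift [-0.0002  0.0005  0.0005]
n in tool [-0.343  0.005 -0.939] F [-0.15 -0.27 -2.06] T [ 0.046 -0.043 -0.003]
```

Next in 1.5 mm steps with force checks.

Request:
jog_arm([
  [0.0005,0,0.0014,0],
  [0.0005,0,0.0014,0],
])

```text
t: 21.97
position: [0.6882, 0.0282, 0.2048]
eef_rot: [0.736, -0.677, 0.0, -0.0]
wrist_force: [-0.6, 0.1, -0.7]
finger_gap: 0.338
finger_force: 61.4
```

Request:
jog_arm([
  [0.0005,0,0.0014,0],
  [0.0005,0,0.0014,0],
])

```text
t: 22.13
position: [0.6882, 0.0279, 0.2037]
eef_rot: [0.736, -0.677, 0.0, -0.0]
wrist_force: [-1.2, 0.8, 0.9]
finger_gap: 0.343
finger_force: 61.6
```

Request:
jog_arm([
  [0.0005,0,0.0014,0],
  [0.0005,0,0.0014,0],
])

```text
t: 22.3
position: [0.6882, 0.0274, 0.2021]
eef_rot: [0.736, -0.677, 0.0, -0.0]
wrist_force: [-0.3, 1.6, 2.0]
finger_gap: 0.343
finger_force: 61.7
```

Run:
```python
from tgt import *
rep(np.array([.6907,-.0101,.1253]))
```

```text
t 22.3 face [ 0.6915 -0.0115  0.1221] F-S: u 0.0007 slope-left -0.0003 normal -0.0035
0.05 tool shift [-0.0186  0.0009 -0.0501]
0.02 tool shift [-0.0083  0.0008 -0.022 ]
0 tool shift [-0.0015  0.0007 -0.0032]
n in tool [-0.343  0.004 -0.939] F [-0.25  1.56  1.96] T [0.313 0.179 0.033]
```

Request:
jog_arm([
  [0.0005,-0.0,0.0012,0],
  [0.0009,-0.0,0.0025,0],
  [0.0009,-0.0,0.0025,0],
])

```text
t: 22.55
position: [0.6883, 0.0264, 0.1993]
eef_rot: [0.736, -0.677, 0.0, -0.0]
wrist_force: [-1.1, 2.4, 2.1]
finger_gap: 0.345
finger_force: 61.8
```

```bash
cat > avg.py <<'E'
from tgt import *
F=[];T=[]
for k in range(16):
    w=robot.read_camera("wrist");s=robot.read_state();F.append(s["wrist_force"]);T.append(s["ft_torque"])
F=np.array(F);T=np.array(T);print("F",F.mean(0).round(3),F.std(0).round(2),"T",T.mean(0).round(4),T.std(0).round(3))
dF=F.mean(0)-[-.1,0,-2.08];dT=T.mean(0)-[.045,0,0]
print("normal",dF@n,"slope",dF@np.cross(n,u),"u",dF@u)
for L in(.163,.175,.187):
    rz=-(L+s["position"][2]-.125)
    print(L,"ry %.4f rx %.4f"%((dT[0]+rz*dF[1])/dF[2],(rz*dF[0]-dT[1])/dF[2]))
save(w,"w11")
rep(np.array([.6907,-.0101,.1253]))
g=w["image"]
for r0 in range(120,182,3): print(r0,g[r0,[272,278,284,290]].tolist())
E
python3 avg.py
```

```text
F [-0.79   2.326  2.562] [0.48 0.58 0.44] T [0.4613 0.1253 0.0005] [0.042 0.05  0.034]
normal 5.177394396550503 slope 0.6454345354196008 u -0.4639142667255501
0.163 ry -0.0293 rx 0.0083
0.175 ry -0.0353 rx 0.0101
0.187 ry -0.0413 rx 0.0119
t 23.35 face [ 0.6916 -0.0125  0.1194] F-S: u 0.0006 slope-left -0.0003 normal -0.0064
0.05 tool shift [-0.0196  0.0009 -0.0528]
0.02 tool shift [-0.0093  0.0008 -0.0247]
0 tool shift [-0.0025  0.0007 -0.0059]
n in tool [-0.343  0.004 -0.939] F [-1.07  3.43  2.45] T [ 0.488  0.092 -0.036]
120 [[46, 83, 160], [44, 81, 160], [46, 82, 160], [45, 83, 160]]
123 [[47, 84, 161], [45, 82, 160], [44, 83, 160], [48, 84, 161]]
126 [[134, 149, 181], [195, 193, 196], [194, 194, 198], [194, 193, 197]]
129 [[193, 192, 196], [193, 192, 196], [188, 187, 191], [190, 189, 191]]
132 [[166, 164, 168], [188, 185, 187], [203, 192, 186], [185, 182, 183]]
135 [[183, 152, 126], [191, 177, 167], [195, 193, 192], [205, 189, 175]]
138 [[186, 183, 183], [184, 181, 182], [191, 188, 186], [185, 183, 182]]
141 [[216, 211, 204], [211, 206, 200], [213, 210, 208], [213, 210, 208]]
14
[... 232 characters left out ...]
 198], [201, 197, 196], [179, 173, 164], [202, 198, 195]]
156 [[187, 182, 174], [202, 197, 196], [180, 175, 165], [179, 174, 163]]
159 [[201, 197, 195], [203, 199, 197], [180, 174, 165], [180, 175, 164]]
162 [[202, 198, 196], [202, 176, 155], [224, 219, 209], [190, 182, 171]]
165 [[214, 207, 196], [219, 213, 201], [223, 220, 206], [223, 220, 207]]
168 [[214, 209, 197], [220, 215, 202], [223, 219, 206], [221, 219, 205]]
171 [[216, 211, 197], [221, 217, 205], [223, 220, 208], [222, 218, 206]]
174 [[218, 212, 200], [222, 217, 204], [225, 221, 209], [223, 219, 207]]
177 [[157, 164, 181], [47, 81, 158], [47, 82, 160], [48, 82, 162]]
180 [[49, 92, 183], [50, 95, 190], [50, 95, 189], [49, 94, 187]]
```

Run:
```python
from tgt import *
w=robot.read_camera("wrist");im=w["image"].astype(int)
S=np.array([.6907,-.0101,.1253]);sv=np.cross(n,u)
for r in(.043,.036,.030,.028): print(r,proj(w,S-r*sv).round(1),proj(w,S+.006*n-r*sv).round(1),"sides",proj(w,S-r*u).round(1),proj(w,S+r*u).round(1))
blue=((im[...,2]-im[...,0]>40)&(im[...,2]-im[...,1]>20))
ys=np.where(blue[:,284])[0];print("blue rows",ys[:1],[y for y in ys if y+1 not in ys][:2])
g=cv2.cvtColor(w["image"],cv2.COLOR_RGB2GRAY);print(g[122:150,276:294].mean(1).round().tolist())
for r in(150,160,170):
  xs=np.where(blue[r])[0];print(r,[ (a,b) for a,b in zip(xs[np.r_[True,np.diff(xs)>1]],xs[np.r_[np.diff(xs)>1,True]])],g[r,215:355:2].tolist())
```

```text
0.043 [281.7 110.9] [281.7 114.9] sides [344.9 170.4] [220.5 171.9]
0.036 [281.9 121.8] [281.9 126. ] sides [334.7 170.5] [230.6 171.8]
0.03 [282.  130.8] [282.  135.1] sides [326.1 170.6] [239.2 171.7]
0.028 [282.  133.7] [282.1 138.1] sides [323.2 170.7] [242.1 171.6]
blue rows [114] [np.int64(124), np.int64(351)]
[81.0, 82.0, 98.0, 169.0, 193.0, 195.0, 194.0, 189.0, 168.0, 173.0, 190.0, 170.0, 162.0, 186.0, 192.0, 186.0, 184.0, 193.0, 212.0, 210.0, 209.0, 208.0, 209.0, 210.0, 210.0, 210.0, 203.0, 201.0]
150 [(np.int64(225), np.int64(237)), (np.int64(333), np.int64(344))] [195, 196, 194, 194, 194, 101, 84, 84, 80, 83, 81, 136, 195, 195, 197, 194, 183, 149, 196, 203, 210, 209, 210, 208, 209, 211, 211, 211, 210, 210, 211, 211, 211, 208, 207, 206, 207, 201, 185, 176, 174, 177, 175, 176, 177, 174, 174, 175, 181, 189, 184, 194, 144, 169, 156, 155, 154, 154, 154, 79, 71, 71, 72, 70, 80, 157, 156, 157, 160, 158]
160 [(np.int64(222), np.int64(233)), (np.int64(336), np.int64(346))] [199, 201, 199, 190, 85, 84, 82, 82, 85, 136, 196, 197, 195, 182, 196, 194, 211, 209, 210, 209, 210, 210, 210, 210, 210, 184, 180, 178, 193, 200, 201, 202, 192, 184, 178, 187, 201, 200, 199, 184, 200, 199, 199, 188, 194, 199, 198, 180, 177, 199, 200, 199, 199, 200, 192, 190, 155, 162, 161, 164, 156, 70, 72, 71, 71, 72, 142, 165, 166, 165]
170 [(np.int64(222), np.int64(231)), (np.int64(337), np.int64(347))] [202, 201, 202, 185, 83, 85, 84, 83, 94, 196, 198, 196, 206, 207, 210, 210, 210, 210, 210, 210, 209, 208, 174, 182, 190, 195, 203, 207, 209, 210, 212, 215, 217, 219, 219, 219, 218, 219, 218, 218, 217, 215, 213, 210, 205, 202, 198, 167, 183, 200, 200, 200, 200, 201, 199, 198, 197, 180, 165, 164, 165, 73, 63, 72, 70, 71, 113, 165, 164, 163]
```

Request:
jog_arm([
  [-0.0017,0,-0.0047,0],
  [-0.0034,0,-0.0094,0],
  [-0.0057,0.0005,-0.0085,0],
  [-0.0057,0.0005,-0.0085,0],
  [-0.0047,0.0005,-0.0058,0],
  [-0.0038,0.0005,-0.0032,0],
  [-0.003,0.0005,-0.001,0],
  [-0.0023,0.0005,0.0009,0],
  [-0.0023,0.0005,0.0009,0],
])

```text
t: 24.15
position: [0.6874, 0.0286, 0.1984]
eef_rot: [0.736, -0.677, -0.0, -0.0]
wrist_force: [-1.4, 1.0, 3.2]
finger_gap: 0.344
finger_force: 61.7
```

```bash
sed -i '/for r0/d' avg.py
cat >> avg.py <<'E'
im=w["image"].astype(int);g=cv2.cvtColor(w["image"],cv2.COLOR_RGB2GRAY);blue=((im[...,2]-im[...,0]>40)&(im[...,2]-im[...,1]>20))
ys=np.where(blue[:,284])[0];print("blue rows",ys[:1],[y for y in ys if y+1 not in ys][:2]);print(g[112:150,276:294].mean(1).round().tolist())
xs=np.where(blue[170])[0];print([(a,b) for a,b in zip(xs[np.r_[True,np.diff(xs)>1]],xs[np.r_[np.diff(xs)>1,True]])],g[170,215:355:2].tolist())
E
python3 avg.py
```

```text
F [-1.901  2.389  2.526] [0.57 0.52 0.5 ] T [ 0.4994  0.4065 -0.0398] [0.046 0.057 0.031]
normal 5.2011777735800555 slope 0.8163135242666506 u -1.5639578894293311
0.163 ry -0.0240 rx 0.0042
0.175 ry -0.0302 rx 0.0089
0.187 ry -0.0364 rx 0.0136
t 24.95 face [ 0.6907 -0.0102  0.1185] F-S: u 0.0000 slope-left 0.0022 normal -0.0065
0.05 tool shift [-0.0173  0.0002 -0.0538]
0.02 tool shift [-0.007   0.0001 -0.0256]
0 tool shift [-0.0001  0.     -0.0068]
n in tool [-0.343  0.004 -0.939] F [-2.04  1.99  2.16] T [ 0.544  0.469 -0.024]
blue rows [110] [np.int64(120), np.int64(351)]
[77.0, 79.0, 79.0, 80.0, 80.0, 80.0, 80.0, 81.0, 91.0, 148.0, 192.0, 195.0, 194.0, 192.0, 192.0, 194.0, 195.0, 184.0, 174.0, 174.0, 187.0, 172.0, 161.0, 180.0, 191.0, 186.0, 185.0, 199.0, 206.0, 208.0, 204.0, 208.0, 210.0, 210.0, 210.0, 209.0, 204.0, 203.0]
[(np.int64(221), np.int64(230)), (np.int64(336), np.int64(346))] [201, 200, 199, 82, 73, 82, 82, 83, 145, 197, 198, 199, 205, 206, 211, 211, 210, 210, 210, 212, 210, 208, 173, 184, 188, 196, 201, 206, 209, 210, 213, 216, 217, 218, 219, 219, 218, 220, 218, 217, 216, 215, 213, 210, 206, 201, 199, 185, 200, 199, 199, 200, 199, 200, 199, 198, 196, 180, 168, 170, 160, 72, 69, 70, 72, 73, 169, 171, 170, 170]
```

```bash
python3 -c "
from plant import robot
print(robot.finish_job())"
```

```text
the job is handed in; nothing more can be done
None
```

The job is handed in: the carriage is pushed back to its stop (the push peaked near 64 N at the wrist), the knob is turned clockwise to its stop, and the sampler is held on the plate at about 5.2 N, with the foot about half in going by that force. From the wrist picture the disc is within about 2 mm of the ring's centre; flatness rests on the force readings, because I tilted the sampler in the grip against its stand's cup (the tool cannot tilt) and could not see under the disc.

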